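Load the slim column into the column holder

TASK

Swing the dust cover of the column holder about a quarter turn aside on its pin. Then lift the slim column out of its stand and thread it, foot down, through the uncovered port in the upper plate and on through the hole in the lower plate. Lower it, do not let it drop, until its collar rests fully home on the upper plate, and let go; leave the stout column in its stand and knock nothing over.

Things in the scene. Friction and masses are not known exactly. Their poses are not given: they have to be found in the camera images.
- holder: Fixed column holder: white base and four corner posts carrying two level aluminium plates, 100 (x) by 120 (y) by 10 mm thick, tops 120 and 52 mm above the bench; nothing but the dust cover rises above the upper plate. Origin on the bench under the plates' middle, z up. Each plate has one 15 mm through hole, chamfered 2 mm on top, both on one vertical line at x 0, y -20 mm.
- port (a point): Centre of the hole in the upper plate (the port), at the level of the plate's top, 120 mm above the bench; axes as the holder's. The dust cover lies over it at the start.
- lower_hole (a point): Centre of the hole in the lower plate, at that plate's top, 52 mm above the bench, straight under the port.
- cover_pin (a point): The vertical pin on which the dust cover turns, at the level of the upper plate's top, 50 mm from the port in the holder's +y direction. The pin's head rises 8 mm above the plate.
- cover_knob (a point): Grip point on the dust cover's upright knob. The cover is a steel disc 34 mm across, 4 mm thick, on an 18 mm wide arm; its top is 5 mm above the upper plate. The black round knob, 12 mm across, 30 mm tall, stands on the disc's middle, 50 mm from the pin; this point is on its axis 25 mm above the upper plate's top (knob top 35 mm above it).
- cover (a joint): Angle of the dust cover on its pin, rad: 0 centred over the port, growing counter-clockwise seen from above (the knob moves from the port towards the holder's +x, then +y) up to a stop at 1.8; at 1.57 the arm points along +x. It starts at 0 to 0.25, turns stiffly, about 0.6 N at the knob, and stays where it is left.
- slim_column: The slim column: steel tube 12 mm across, upright and loose in its stand, 0.12 to 0.2 kg. Origin at the centre of its foot (chamfered 1.5 mm), z along its axis to the top. Tube 0 to 105 mm, collar 28 mm across from 105 to 111, round head 18 mm across from 111 to 157 mm, to be gripped there. In the stand its foot is 10 mm above the bench. Round: its yaw means nothing.
- stout_column: The other column, shorter and thicker, to be left standing in its stand: tube 24 mm across and 70 mm long, collar 40 mm across, head 30 mm across, top 106 mm above the foot. Origin at the centre of its foot, z to the top.
- stand_slim: White block 60 by 60 by 50 mm fixed to the bench, in which the slim column stands in a hole 14 mm wide and 40 mm deep. Origin at the centre of the underside.
- stand_stout: Similar white block, 60 by 60 by 50 mm, that holds the stout column (hole 26 mm wide, 40 mm deep). Origin at the centre of the underside.
- amber_bottle: Bystander: amber glass bottle with a cap, 72 mm across, 160 mm tall, loose. Origin at the centre of its underside.
- clear_jar: Bystander: clear glass jar, 60 mm across, 80 mm tall, loose. Origin at the centre of its underside.
- beaker: Bystander: open glass beaker, 70 mm across, 80 mm tall, loose. Origin at the centre of its underside.
There are look-alikes about, which are no part of the job. What is shaped like the slim_column but black or orange is not meant.

How it is judged:
On the way, in this order (a step that is already met when the one before it is completed fails the run):
1. the dust cover is swung aside (more than 1.0 rad) with the column still out of the holder (value of joint cover above 1 rad and not (horizontal distance between slim_column and port below 0.008 m and z of slim_column in the frame of port below 0 m)), for 0.2 s.
2. the slim column's foot has passed down through the port in the upper plate (horizontal distance between slim_column and port below 0.008 m and z of slim_column in the frame of port between -0.1 and -0.014 m and angle between slim_column's own z axis and vertical below 0.2 rad), for 0.05 s.
At the end, for the whole second after the job is handed in: The slim column stands upright (within 0.08 rad), at rest and released, through both plates of the holder with its collar on the upper plate (within 4 mm); the dust cover is more than 1.0 rad open; the stout column is still home in its stand (z of slim_column in the frame of port between -0.11 and -0.101 m and horizontal distance between slim_column and port below 0.008 m and horizontal distance between slim_column and lower_hole below 0.008 m and angle between slim_column's own z axis and vertical below 0.08 rad and linear speed of slim_column below 0.02 m/s and value of joint cover above 1 rad and horizontal distance between stout_column and stand_stout below 0.01 m and height (world z) of stout_column below 0.02 m); the robot touches nothing.
It fails at once if the slim column drops down the port (faster than 0.45 m/s) (horizontal distance between slim_column and port below 0.008 m and z of slim_column in the frame of port below -0.005 m and linear speed of slim_column above 0.45 m/s).
It fails at once if the stout column is pulled out of its stand or tipped (distance of stout_column from where it was at the start of the episode above 0.03 m or angle between stout_column's own z axis and vertical above 0.3 rad).
It fails at once if the bottle, the jar or the beaker is knocked over (angle between any of amber_bottle, clear_jar, beaker's own z axis and vertical above 0.5 rad).
It also fails if it takes over 64 s, if anything falls off the work surface, if the arm or the gripper's body presses on something with over 40 N, if the wrist force passes 120 N, or if a joint passes its speed limit or range.

ROBOT

A 6-joint arm with a two-finger parallel gripper is mounted at the origin on the work surface. World frame = base frame: x ahead of the robot, y to its left, z up, the work surface at z = 0. Lengths are in m, angles in rad, forces in N, time in s.
With the tool pointing down it reaches from about 0.225 to 0.875 m from the base axis. Payload 3.4 kg.
Tool frame: the origin (TCP) lies between the finger pads; the fingertips stand 8 mm ahead of it and the grasp point (between the pads) lies 11 mm behind it; z points along the fingers, y is the line along which they close (so a half turn about z gives the same grasp; the last joint's range is limited). The gripper opens to 85 mm and grips with 20 to 120 N. Pads are 22 mm wide; open, the fingers measure 114 mm over their backs; the gripper's body (76 mm by 85 mm) begins 54 mm behind the grasp point. The pads swing forward as they close: fully open they stand 13 mm farther back than shut.
Start: joints at [1.217, 0.276, 1.505, -0, 1.361, -0.121], TCP at [0.133, 0.56, 0.239] pointing down, gripper open.
Joint ranges: [-2.89, 2.89], [-0.75, 2.08], [0.22, 2.7], [-1.18, 4.32], [0.11, 2.71], [-2.7, 2.7]. Speed limits (rad/s): [2.57, 2.57, 3.14, 3.14, 3.14, 3.14].

INTERFACE

Orientations are given as a unit quaternion [w, x, y, z].
In Python, from rig import manip gives the robot as it stands.
- The arm moves only by the tool move_arm, never from a script. Its argument "deltas" is a list that holds one entry, the list of rows, each a list of 5 numbers: the shift along the tool's x, y, z normalised to -1 to 1, where 1 is 80 cm, then the turn about the tool's z normalised to -1 to 1, where 1 is 120 degrees, then the closure, from -1 (fully open) to 1 (shut). In form: [[[tx, ty, tz, twist, grip], ...]]. A call has 1 to 12 rows; each row is the pose to reach, as a shift and turn from the pose commanded when the call began, along the tool's axes at that moment; what a row does not reach only later rows make up. A row lasts 1/10 s, in which the tool goes at most 50 mm and 8.59 degrees, less where a joint would pass 70% of its speed; a pose out of reach is approached as far as the arm can. A call with a number of a shift or a turn outside -1 to 1 is refused whole. A call with a gripper value outside its range is refused whole. The fingers move at their own pace and stop on an object; "squeeze" is the grip in N (left out, the last holds). Time passes only in rows, so rows that repeat a pose let the fingers close. It gives the time, the measured TCP pose, the force, the opening and the grip force at its end, in the units of the state.
- manip.get_state(): the state, without advancing time (a new reading comes with each control period).
- manip.get_image(name): name is "side" or "top" or "wrist"; returns the picture (400x640x3 uint8, red, green, blue); there is no depth.
- manip.camera_params(name): a dict with "fx", "fy", "cx", "cy" (pixels), "dist" ([k1, k2, p1, p2, k3] as OpenCV has them; the pictures are not rectified), "R" (3x3) and "t" (3): a world point X has camera coordinates R X + t; the wrist camera has in their place "tool_from_camera" (4x4, takes a point from camera to tool coordinates, whose origin is the TCP and whose axes are the flange's). Camera axes: x right, y down, z forward; pixel columns grow to the right and rows downward; lengths in m; the calibration is good to about 2 mm. A picture is of the moment at which its call begins: read the wrist's pose just before it. camera_params takes no time and is no camera call.
- manip.sign_off(): hands the job in; it is judged then, once.
The state is a dict: "clock": time; "qpos": joint angles; "qd": joint speeds; "effort": joint torques, N m; "position": TCP position; "ee_rot": TCP orientation; "contact_force": force on the tool from outside, world axes, zero at the start; "moment": the same for the moment, N m; "width": finger opening in m; "gripper_force": force on a finger pad.
Only numpy, scipy, OpenCV 4.12 (cv2) and the standard library are available. Lean on these libraries where they do the work, as an engineer would, in place of code of your own. Each camera call takes 0.05 s, during which the arm holds its last target. There are 200 camera calls.

## Working session

There is one attempt and no reset: what is moved stays moved. The work goes in short steps, Python scripts to look and compute and a tool call to move; the robot and the scene stay as the last step left them, time stands still between calls to the robot, and variables do not carry over. Pictures are saved under pics/ and viewed, at most 10 in all, crops included, and the job is handed in when it is done.

Besides the shell and the picture viewer there is one more tool, called as a command line: name --argument value ..., lists and objects as JSON in quotes. move_arm: Moves the arm, as the interface text tells. Scaled input: -1 to 1 covers 80 cm each way for a shift and 120 degrees each way for a turn. Its arguments: {"type":"object","properties":{"deltas":{"type":"array","items":{"type":"array","items":{"type":"array","items":{"type":"number","minimum":-1,"maximum":1}}}},"squeeze":{"type":"number"}},"required":["deltas"]}

```bash
mkdir -p pics
cat > h.py <<'E'
import numpy as np, cv2
from rig import manip
from scipy.spatial.transform import Rotation as R
def snap(n,f):
    im=manip.get_image(n); cv2.imwrite('pics/'+f,im[:,:,::-1]); return im
def cam(n,st=None):
    p=manip.camera_params(n); K=np.array([[p['fx'],0,p['cx']],[0,p['fy'],p['cy']],[0,0,1.]]); d=np.array(p['dist'])
    if n=='wrist':
        st=st or manip.get_state(); T=np.eye(4); q=st['ee_rot']; T[:3,:3]=R.from_quat([q[1],q[2],q[3],q[0]]).as_matrix(); T[:3,3]=st['position']
        M=np.linalg.inv(T@np.array(p['tool_from_camera'])); return K,d,M[:3,:3],M[:3,3]
    return K,d,np.array(p['R']),np.array(p['t'])
def at_z(c,uv,z):
    K,d,r,t=c; u=cv2.undistortPoints(np.array([[uv]],float),K,d)[0,0]; ray=r.T@np.array([u[0],u[1],1]); o=-r.T@t
    return o+ray*(z-o[2])/ray[2]
def proj(c,X):
    K,d,r,t=c; return cv2.projectPoints(np.array(X,float).reshape(-1,3),cv2.Rodrigues(r)[0],t,K,d)[0].reshape(-1,2)
E
python3 - <<'E'
from h import *
snap('top','top0.png'); snap('side','side0.png')
s=manip.get_state(); print(s)
for n in('top','side'):
    K,d,r,t=cam(n); print(n,-r.T@t,r[2])
E
```

```text
{'clock': 0.1, 'qpos': array([ 1.21699511e+00,  2.76523227e-01,  1.50602090e+00, -1.91156566e-05,
        1.36072446e+00, -1.21011722e-01]), 'qd': array([-0.00262353, -0.00134345, -0.00315843,  0.00020141, -0.00113603,
        0.00072889]), 'effort': array([ 1.47141865e-03, -4.17700624e+01, -2.46405011e+01, -1.74844577e-04,
        5.92255892e-03,  9.75707621e-06]), 'position': array([0.13250095, 0.55903742, 0.23852535]), 'ee_rot': array([-1.87991590e-04,  1.16130083e-01,  9.93233659e-01, -8.16661851e-04]), 'contact_force': array([ 0.07063547, -0.4009783 , -0.46161055]), 'moment': array([ 0.0416348 ,  0.01872822, -0.02727302]), 'gripper_force': 0.0, 'width': 0.08516857581600636}
top [ 0.46345663 -0.07679455  1.24658694] [ 0.08455148 -0.03044579 -0.99595386]
side [ 0.27108362 -0.6961331   0.7799058 ] [ 0.33690026  0.62970873 -0.69997509]
```

View pics/top0.png

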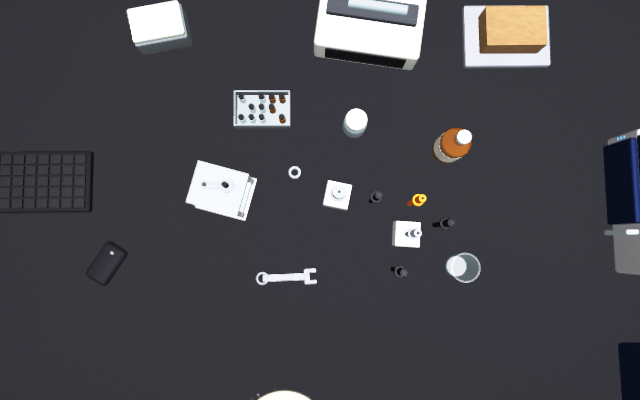

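View pics/side0.png

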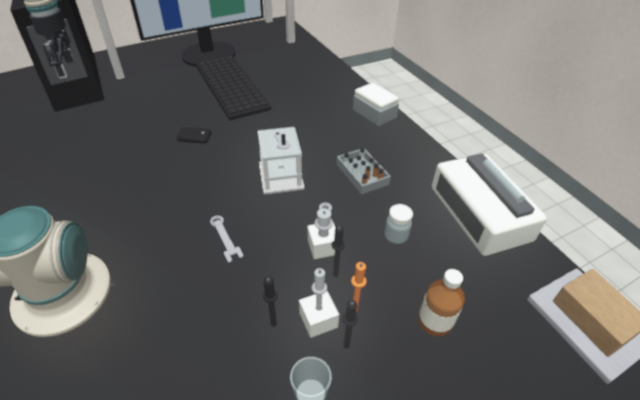

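The top view has image-up = +x and image-left = +y. The holder is at (221,190), with the knob near (225,185).

Candidates for the slim column:
- grey head at (415,233) in a white stand
- stout column at (338,193) in a stand
- black look-alikes at (376,197), (447,223) and (401,272)
- orange look-alike at (419,200)

By the description I choose the grey slim one at (415,233), which is at (319,280) in the side view. Next I check it in close crops.

Run:
```python
import cv2,numpy as np
a=cv2.imread('pics/top0.png'); b=cv2.imread('pics/side0.png')
f=lambda im,x,y,w,h,s:cv2.resize(im[y:y+h,x:x+w],None,fx=s,fy=s,interpolation=cv2.INTER_CUBIC)
l=np.vstack([f(a,180,155,80,70,5),])
r=f(a,380,205,80,70,5)
l2=f(b,250,120,80,50,5)[:250]; r2=f(b,280,258,80,50,5)[:250]
l2=f(b,250,120,80,50,5); r2=f(b,280,260,80,50,5)
cv2.imwrite('pics/crop.png',np.vstack([np.hstack([l,r])[:350],np.hstack([l2,r2])]))
from h import *
c=cam('top');s=cam('side')
print('hide tcp',proj(c,[.133,.56,.239]),proj(s,[.133,.56,.239]))
# coarse
print('slimhead',at_z(c,(418,233),.167),at_z(s,(319,271),.167)); print('stand',at_z(c,(407,234),.05))
print('holder',at_z(c,(221,190),.12), 'knob', at_z(c,(225,184.5),.155))
```

```text
hide tcp [[-22.13730696 421.41673761]] [[67.8596921  69.84729711]]
slimhead [ 0.48023658 -0.30807031  0.167     ] [ 0.4805091  -0.30361925  0.167     ]
stand [ 0.47989059 -0.30621045  0.05      ]
holder [0.58360469 0.13126042 0.12      ] knob [0.5920408  0.11610841 0.155     ]
```

View pics/crop.png

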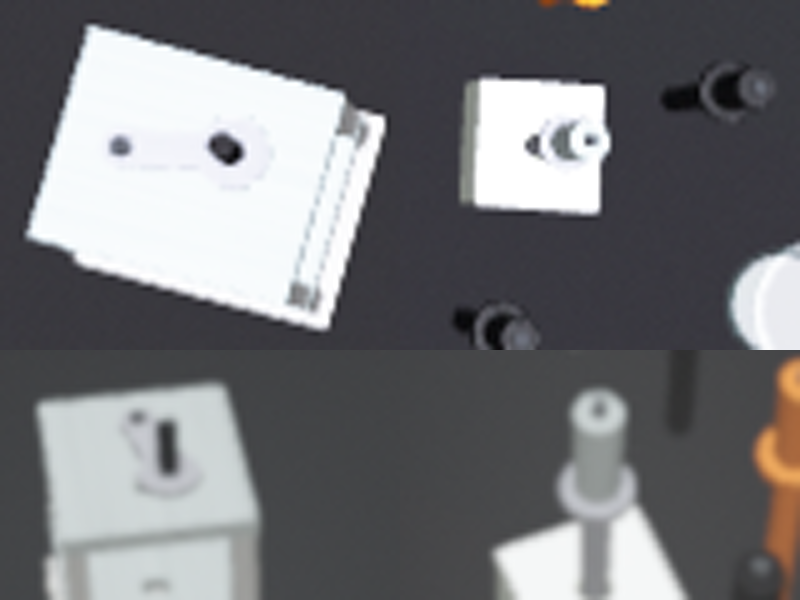

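The crop confirms the grey slim column, with its head top at top-view px (418,233). Holder, in top-view px:
- plate corners: (197.6,160), (249,173.4), (185.4,202.6)
- pin: (203.8,184.2)
- disc centre: about (227,185.5)
- knob: about (225,184.5)

Run:
```python
from h import *
from scipy.optimize import least_squares
c=cam('top');s=cam('side')
for p in [(197.6,160),(249,173.4),(185.4,202.6)]: print(at_z(c,p,.12))
for p in [(257.6,130.4),(295,127),(302,154),(262,159)]: print('s',at_z(s,p,.12))
print('pin',at_z(c,(203.8,184.2),.128),at_z(s,(277.4,133.4),.128))
print('disc',at_z(c,(227.2,185.5),.125), 'knobtop',at_z(c,(223.8,183.6),.155),at_z(s,(283.5,134.5),.155))
obs=[('t',(.05,.06),(197.6,160),.12),('t',(.05,-.06),(249,173.4),.12),('t',(-.05,.06),(185.4,202.6),.12),('t',(0,.03),(203.8,184.2),.128)]
S={(257.6,130.4):(-.05,.06),(295,127):(.05,.06),(302,154):(.05,-.06),(262,159):(-.05,-.06),(277.4,133.4):(0,.03)}
for k,v in S.items(): obs.append(('s',v,k,.128 if v==(0,.03) else .12))
def W(h,l): return h[:2]+np.array([[np.cos(h[2]),-np.sin(h[2])],[np.sin(h[2]),np.cos(h[2])]])@np.array(l)
f=lambda h:np.concatenate([at_z(c if o[0]=='t' else s,o[2],o[3])[:2]-W(h,o[1]) for o in obs])
h=least_squares(f,[.58,.13,-.2]).x; print(h,np.round(f(h).reshape(-1,2)*1000,1))
print('port',W(h,(0,-.02)),'pin',W(h,(0,.03)),'open',W(h,(.05,.03)))
```

```text
[0.65298987 0.1847112  0.12      ]
[0.62137813 0.067877   0.12      ]
[0.55547789 0.21102843 0.12      ]
s [0.55661584 0.21187221 0.12      ]
s [0.65410538 0.18256323 0.12      ]
s [0.62078001 0.06673685 0.12      ]
s [0.52274092 0.09194096 0.12      ]
pin [0.59624322 0.16843357 0.128     ] [0.59534596 0.16521382 0.128     ]
disc [0.59325109 0.11643735 0.125     ] knobtop [0.59406381 0.11875278 0.155     ] [0.59393903 0.11845459 0.155     ]
[ 0.58840084  0.13866247 -0.2687629 ] [[ 0.5  1.5]
 [ 0.7  0.3]
 [-0.7  1.2]
 [-0.1  0.8]
 [ 0.5  2.1]
 [ 1.6 -0.7]
 [ 0.1 -0.8]
 [-1.5 -2.2]
 [-1.  -2.4]]
port [0.58309006 0.11938046] pin [0.59636701 0.16758547] open [0.64457201 0.15430852]
```

move_arm --deltas '[[[-0.34, -0.2, 0, 0, -1], [-0.34, -0.2, 0, 0, -1], [-0.34, -0.2, 0, 0, -1], [-0.34, -0.2, 0, 0, -1], [-0.34, -0.2, 0, 0, -1], [-0.34, -0.2, 0, 0, -1], [-0.688, -0.404, 0, 0, -1], [-0.688, -0.404, 0, 0, -1], [-0.688, -0.404, 0, 0, -1], [-0.688, -0.404, 0, 0, -1], [-0.688, -0.404, 0, 0, -1], [-0.688, -0.404, 0, 0, -1]]]' --squeeze 25

```text
clock: 1.3
position: [0.567, 0.1428, 0.2389]
ee_rot: [-0.0, 0.116, 0.993, 0.0]
contact_force: [-0.1, 0.8, -0.2]
width: 0.0854
gripper_force: 0.0
```

```bash
cat >> h.py <<'E'
def go(x,y,z,yaw=None):
    "normalised shift from measured pose to TCP x,y,z; yaw=world angle (deg) of tool y"
    s=manip.get_state(); q=s['ee_rot']; r=R.from_quat([q[1],q[2],q[3],q[0]]).as_matrix()
    d=r.T@(np.array([x,y,z])-s['position'])/.8; a=np.degrees(np.arctan2(r[1,1],r[0,1]))
    tw=0 if yaw is None else -((yaw-a+90)%180-90)/120
    print(np.round(d,4),'twist',round(tw,4),'yaw',round(a,1),'pos',s['position'].round(4),'t',s['clock'],'w',s['width'],'F',s['contact_force'].round(1),'g',s['gripper_force'])
E
python3 - <<'E'
from h import *
go(.594,.1185,.17)
s=manip.get_state(); im=snap('wrist','w0.png'); print(proj(cam('wrist',s),[[.594,.1185,.155],[.5964,.1676,.128]]))
E
```

```text
[-0.0399 -0.0217  0.0861] twist 0 yaw 76.6 pos [0.567  0.1428 0.2389] t 1.3 w 0.08535465183628531 F [-0.1  0.8 -0.2] g 0.0
[[288.53457895 256.90836789]
 [356.47237577 229.03403007]]
```

View pics/w0.png

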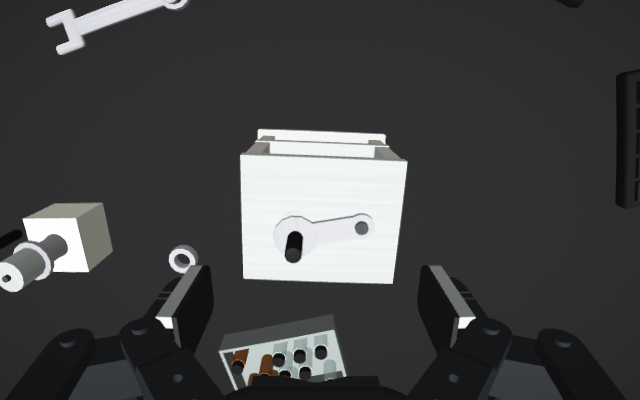

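The wrist view shows the knob top at (292,255), the pin head at (362,228), and the plate corners at (242,155), (407,161), (393,283) and (243,278).

Run:
```python
from h import *
s=manip.get_state(); s['position']=np.array([.567,.1428,.2389]); s['ee_rot']=np.array([0,.116,.99325,0])
c=cam('wrist',s)
for p,z in [((292,255),.155),((362,228),.128),((242,155),.12),((407,161),.12),((393,283),.12),((243,278),.12)]: print(at_z(c,p,z).round(4))
go(.593,.1175,.139)
```

```text
[0.5932 0.1211 0.155 ]
[0.5966 0.1717 0.128 ]
[0.5253 0.0996 0.12  ]
[0.5567 0.2136 0.12  ]
[0.653  0.1874 0.12  ]
[0.6207 0.0713 0.12  ]
[-0.0279 -0.0169  0.1246] twist 0 yaw 76.4 pos [0.5738 0.1366 0.2384] t 1.35 w 0.08550080735716972 F [ 6.4 -3.1  0.7] g 0.0
```

move_arm --deltas '[[[-0.027, -0.017, 0.03, 0, -1], [-0.027, -0.017, 0.06, 0, -1], [-0.027, -0.017, 0.06, 0, -1], [-0.027, -0.017, 0.06, 0, -1]]]'

```text
clock: 1.75
position: [0.5833, 0.1265, 0.191]
ee_rot: [-0.001, 0.116, 0.993, -0.0]
contact_force: [1.4, 0.6, 0.4]
width: 0.0855
gripper_force: 0.0
```

Run:
```python
from h import *
go(.5935,.119,.139)
s=manip.get_state(); im=snap('wrist','w1.png'); c=cam('wrist',s); print(proj(c,[[.5935,.119,.155],[.5964,.1676,.128]]))
g=cv2.cvtColor(im,cv2.COLOR_RGB2GRAY); m=(g<60).astype(np.uint8); n,l,st,ce=cv2.connectedComponentsWithStats(m)
for i in range(1,n):
    if 60<st[i,4]<3000: print(st[i],ce[i])
cv2.imwrite('pics/w1c.png',cv2.resize(im[120:400,180:460,::-1],None,fx=2,fy=2))
```

```text
[-0.0147 -0.0062  0.065 ] twist 0 yaw 76.7 pos [0.5833 0.1265 0.191 ] t 1.75 w 0.08549008865847522 F [1.4 0.6 0.4] g 0.0
[[304.86011567 264.03403349]
 [386.74827975 229.58304622]]
[299 232  21  40 694] [309.66138329 252.18731988]
[170 258  13  10  91] [176.02197802 262.71428571]
```

View pics/w1c.png

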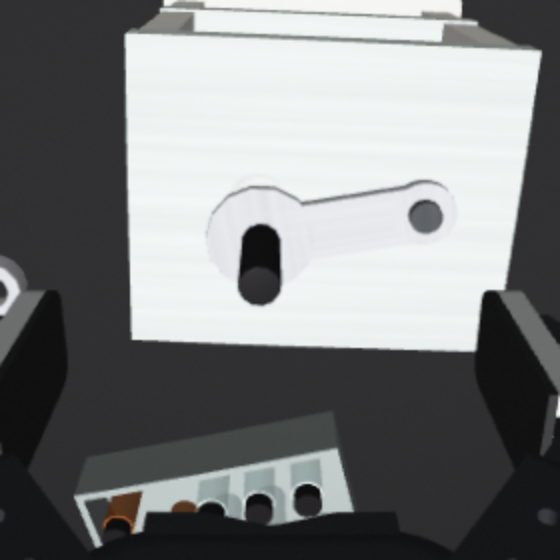

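Knob top is at (310,263) and pin head at (393,228.5). The wrist view puts the knob about 3 mm further +y than the fixed cameras do, so I take the middle.

move_arm --deltas '[[[-0.0145, -0.005, 0.02, 0, -1], [-0.0145, -0.005, 0.04, 0, -1], [-0.0145, -0.005, 0.064, 0, -1], [-0.0145, -0.005, 0.064, 0, -1], [-0.0145, -0.005, 0.064, 0, 0.4], [-0.0145, -0.005, 0.064, 0, 1], [-0.0145, -0.005, 0.064, 0, 1], [-0.0145, -0.005, 0.064, 0, 1], [-0.0145, -0.005, 0.064, 0, 1], [-0.0145, -0.005, 0.064, 0, 1]]]' --squeeze 20

```text
clock: 2.8
position: [0.5946, 0.1205, 0.1407]
ee_rot: [0.001, 0.116, 0.993, 0.001]
contact_force: [-0.4, 2.8, 2.9]
width: 0.0112
gripper_force: 20.8
```

Run:
```python
from h import *
go(.5935,.119,.139)
```

```text
[ 0.0009 -0.0022  0.0022] twist 0 yaw 76.6 pos [0.5946 0.1205 0.1407] t 2.8 w 0.011192067557436545 F [-0.4  2.8  2.9] g 20.756886899471283
```

Run:
```python
from h import *
s=manip.get_state();q=s['ee_rot'];r=R.from_quat([q[1],q[2],q[3],q[0]]).as_matrix()
a=np.radians(-91.6+np.linspace(0,78,11)[1:]);a0=np.radians(-91.6)
for t in a: print((r.T@np.array([.05*(np.cos(t)-np.cos(a0)),.05*(np.sin(t)-np.sin(a0)),0])/.8).round(4))
```

```text
[-0.0082  0.0023  0.    ]
[-0.016   0.0057  0.    ]
[-0.0233  0.0101  0.    ]
[-0.0299  0.0154  0.0001]
[-0.0357  0.0216  0.0001]
[-0.0406  0.0286  0.0001]
[-0.0445  0.0361  0.0001]
[-0.0474  0.0441  0.0001]
[-0.0492  0.0524  0.0001]
[-0.0498  0.0609  0.0002]
```

move_arm --deltas '[[[-0.008, 0.002, 0, 0, 1], [-0.016, 0.006, 0, 0, 1], [-0.023, 0.01, 0, 0, 1], [-0.03, 0.015, 0, 0, 1], [-0.036, 0.022, 0, 0, 1], [-0.041, 0.029, 0, 0, 1], [-0.0445, 0.036, 0, 0, 1], [-0.047, 0.044, 0, 0, 1], [-0.049, 0.052, 0, 0, 1], [-0.05, 0.061, 0, 0, 1], [-0.05, 0.061, 0, 0, 1], [-0.05, 0.061, 0, 0, 1]]]'

```text
clock: 4.0
position: [0.6494, 0.1565, 0.1409]
ee_rot: [0.005, 0.116, 0.993, -0.001]
contact_force: [5.8, -2.2, 1.3]
width: 0.0107
gripper_force: 20.7
```

Run:
```python
from h import *
go(.58,.119,.25)
```

```text
[ 0.0723 -0.0657 -0.1371] twist 0 yaw 76.7 pos [0.6494 0.1565 0.1409] t 4.0 w 0.010741066217280009 F [ 5.8 -2.2  1.3] g 20.74223041534424
```

Run:
```python
from h import *
s=cam('side');c=cam('top')
print('slim',at_z(s,(319,271),.167))
for n,p in dict(blkA=(272,325),blkB=(347,347),blkC=(336,276),orange=(357,305)).items(): print(n,at_z(s,p,0).round(3))
for n,p in dict(blkB=(449,223),blkA=(402,272.5),blkC=(377,197),orange=(421,199)).items(): print(n,at_z(c,p,.157).round(3))
```

```text
slim [ 0.4805091  -0.30361925  0.167     ]
blkA [ 0.39  -0.275  0.   ]
blkB [ 0.504 -0.385  0.   ]
blkC [ 0.566 -0.226  0.   ]
orange [ 0.57  -0.312  0.   ]
blkB [ 0.502 -0.38   0.157]
blkA [ 0.394 -0.272  0.157]
blkC [ 0.561 -0.221  0.157]
orange [ 0.556 -0.319  0.157]
```

move_arm --deltas '[[[0, 0, 0, 0, -1], [0, 0, 0, 0, -1], [0, 0, 0, 0, -1], [0, 0, 0, 0, -1], [0, 0, -0.05, 0, -1], [0.04, -0.04, -0.1, 0, -1], [0.1, -0.015, -0.13, 0, -1], [0.1, -0.015, -0.13, 0, -1], [0.1, -0.015, -0.13, 0, -1], [0.1, -0.015, -0.13, 0, -1], [0.1, -0.015, -0.13, 0, -1]]]'

```text
clock: 5.1
position: [0.5643, 0.1644, 0.2426]
ee_rot: [-0.001, 0.116, 0.993, -0.0]
contact_force: [-0.0, -0.1, 0.6]
width: 0.0853
gripper_force: 0.0
```

Run:
```python
from h import *
go(.57,.13,.239)
s=manip.get_state(); im=snap('wrist','w2.png'); c=cam('wrist',s); p=proj(c,[[.5831,.1194,.12]])[0]; print(p)
x,y=map(int,p); cv2.imwrite('pics/w2c.png',cv2.resize(im[y-70:y+70,x-80:x+120,::-1],None,fx=4,fy=4,interpolation=cv2.INTER_CUBIC)); print(x-80,y-70)
go(.57,.13,.239)
```

```text
[-0.0168 -0.0402  0.0045] twist 0 yaw 76.6 pos [0.5643 0.1644 0.2426] t 5.1 w 0.08525089460315723 F [-0.  -0.1  0.6] g 0.0
[263.54118424 230.22063354]
183 160
[-0.0168 -0.0401  0.0044] twist 0 yaw 76.6 pos [0.5643 0.1643 0.2425] t 5.15 w 0.08534171251244427 F [-0.3  0.4 -0. ] g 0.0
```

View pics/w2c.png

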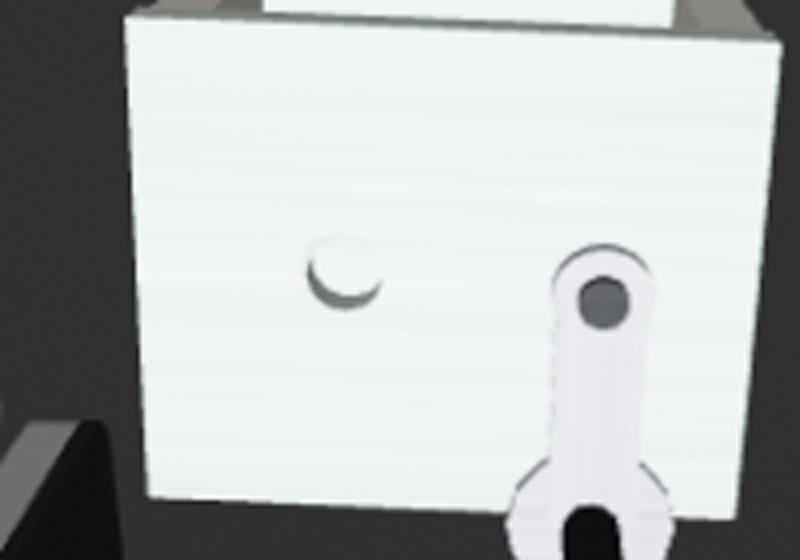

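The cover is fully open. The port rim spans crop (306..383, 235..310), so its centre is at px (269.1,228). The pin head is at px (333.8,235.5).

Run:
```python
from h import *
s=manip.get_state(); s['position']=np.array([.5643,.1644,.2426]); c=cam('wrist',s)
f=lambda x,y:(183+x/4,160+y/4)
print('port',at_z(c,f(344.5,272),.12),'pin',at_z(c,f(603,302),.128))
P=[at_z(c,f(*p),.12) for p in [(126,15),(781,40),(735,520),(148,497)]]
print(np.round(P,4),np.mean(P,0)); 
e=(P[1]-P[0]+P[2]-P[3])/2; yaw=np.arctan2(-e[0],e[1]); print('yaw',yaw,np.linalg.norm(e))
m=np.mean(P,0)[:2]; print('port from corners',m+.02*np.array([np.sin(yaw),-np.cos(yaw)]))
go(.470,-.284,.287)
```

```text
port [0.58219018 0.12414714 0.12      ] pin [0.59628416 0.17157387 0.128     ]
[[0.5242 0.0987 0.12  ]
 [0.5566 0.2141 0.12  ]
 [0.6536 0.1871 0.12  ]
 [0.6209 0.0713 0.12  ]] [0.58882931 0.1428041  0.12      ]
yaw -0.2740720567668111 0.12013719647171828
port from corners [0.58341624 0.12355056]
[-0.0147 -0.5726 -0.0551] twist 0 yaw 76.6 pos [0.5643 0.1643 0.2425] t 5.15 w 0.08534171251244427 F [-0.3  0.4 -0. ] g 0.0
```

move_arm --deltas '[[[-0.003, -0.1, -0.055, 0, -1], [-0.015, -0.5726, -0.055, 0, -1], [-0.015, -0.5726, -0.055, 0, -1], [-0.015, -0.5726, -0.055, 0, -1], [-0.015, -0.5726, -0.055, 0, -1], [-0.015, -0.5726, -0.055, 0, -1], [-0.015, -0.5726, -0.055, 0, -1], [-0.015, -0.5726, -0.055, 0, -1], [-0.015, -0.5726, -0.055, 0, -1], [-0.015, -0.5726, -0.055, 0, -1], [-0.015, -0.5726, -0.055, 0, -1], [-0.015, -0.5726, -0.055, 0, -1]]]'

```text
clock: 6.35
position: [0.4699, -0.283, 0.2871]
ee_rot: [-0.001, 0.116, 0.993, 0.001]
contact_force: [0.6, -0.5, -0.1]
width: 0.0857
gripper_force: 0.0
```

move_arm --deltas '[[[0, 0, 0, 0, -1], [0, 0, 0, 0, -1], [0, 0, 0, 0, -1]]]'

```text
clock: 6.65
position: [0.4702, -0.2824, 0.2882]
ee_rot: [0.0, 0.115, 0.993, 0.0]
contact_force: [0.9, -0.3, 0.2]
width: 0.0858
gripper_force: 0.0
```

Run:
```python
from h import *
go(.48,-.306,.19)
s=manip.get_state(); im=snap('wrist','w3.png'); c=cam('wrist',s); p=proj(c,[[.480,-.306,.167]])[0]; print(p,s['ee_rot'])
x,y=map(int,p); cv2.imwrite('pics/w3c.png',cv2.resize(im[y-60:y+60,x-80:x+80,::-1],None,fx=5,fy=5,interpolation=cv2.INTER_CUBIC)); print(x-80,y-60)
```

```text
[-0.0187 -0.0259  0.1227] twist 0 yaw 76.8 pos [ 0.4702 -0.2824  0.2882] t 6.65 w 0.08579143884739901 F [ 0.9 -0.3  0.2] g 0.0
[286.93252448 213.98831025] [9.17572875e-05 1.15139014e-01 9.93349377e-01 1.18393871e-04]
206 153
```

View pics/w3c.png

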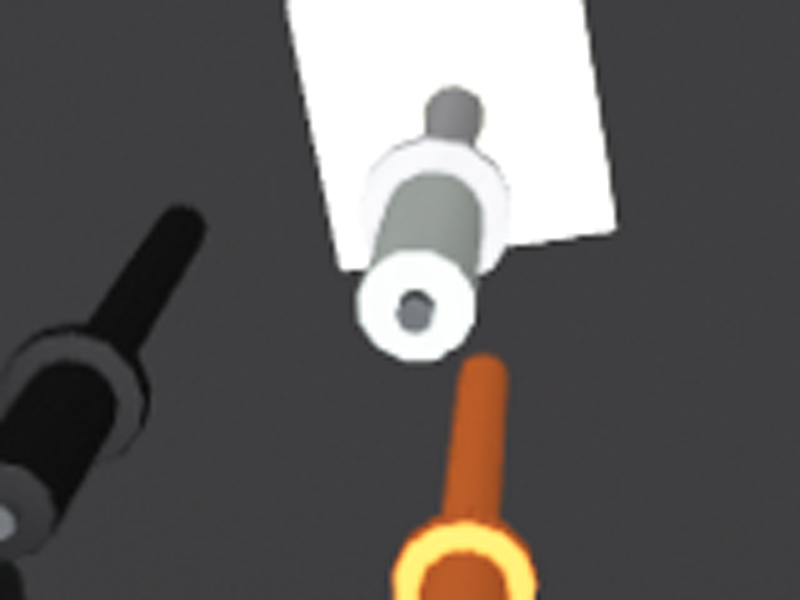

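The slim head's top centre is at px (289.2,214.2), so the column stands at about (0.480,-0.305), within 1 mm of the fixed cameras. The orange column and black column B are clear of the fingers.

Run:
```python
from h import *
s=manip.get_state(); s['position']=np.array([.4702,-.2824,.2882]); c=cam('wrist',s); X=at_z(c,(289.2,214.2),.167); print(X)
go(X[0],X[1],.137)
```

```text
[ 0.48057542 -0.30440349  0.167     ]
[-0.0189 -0.0235  0.1891] twist 0 yaw 76.8 pos [ 0.4701 -0.2826  0.2883] t 6.7 w 0.08540186898937502 F [ 0.3  0.2 -0.4] g 0.0
```

move_arm --deltas '[[[-0.019, -0.0235, 0, 0, -1], [-0.019, -0.0235, 0.05, 0, -1], [-0.019, -0.0235, 0.1, 0, -1], [-0.019, -0.0235, 0.15, 0, -1], [-0.019, -0.0235, 0.17, 0, -1], [-0.019, -0.0235, 0.189, 0, -1], [-0.019, -0.0235, 0.189, 0, -1], [-0.019, -0.0235, 0.189, 0, -1], [-0.019, -0.0235, 0.189, 0, 0]]]'

```text
clock: 7.6
position: [0.4811, -0.3058, 0.1381]
ee_rot: [0.001, 0.116, 0.993, -0.001]
contact_force: [-0.0, 0.5, -0.5]
width: 0.0731
gripper_force: 0.0
```

move_arm --deltas '[[[0, 0, 0, 0, 0.4], [0, 0, 0, 0, 1], [0, 0, 0, 0, 1], [0, 0, 0, 0, 1], [0, 0, 0, 0, 1], [0, 0, 0, 0, 1], [0, 0, 0, 0, 1]]]' --squeeze 35

```text
clock: 8.3
position: [0.4805, -0.3057, 0.1373]
ee_rot: [0.0, 0.116, 0.993, -0.0]
contact_force: [-0.6, 0.1, 4.5]
width: 0.0174
gripper_force: 34.1
```

Run:
```python
from h import *
go(.4806,-.3044,.137)
```

```text
[0.0002 0.0015 0.0003] twist 0 yaw 76.7 pos [ 0.4805 -0.3057  0.1373] t 8.3 w 0.01743816080646592 F [-0.6  0.1  4.5] g 34.05500829219818
```

move_arm --deltas '[[[0, 0, -0.01, 0, 1], [0, 0, -0.02, 0, 1], [0, 0, -0.035, 0, 1], [0, 0, -0.05, 0, 1], [0, 0, -0.07, 0, 1], [0, 0, -0.1, 0, 1], [0, 0, -0.13, 0, 1], [0, 0, -0.16, 0, 1], [0, 0, -0.19, 0, 1], [0, 0, -0.21, 0, 1], [0, 0, -0.21, 0, 1], [0, 0, -0.21, 0, 1]]]' --squeeze 50

```text
clock: 9.5
position: [0.4801, -0.3054, 0.3051]
ee_rot: [0.0, 0.116, 0.993, -0.0]
contact_force: [-0.9, 0.5, -2.0]
width: 0.0168
gripper_force: 48.8
```

Run:
```python
from h import *
go(.5828,.1237,.300)
```

```text
[-0.0012  0.5515  0.0063] twist 0 yaw 76.7 pos [ 0.4801 -0.3054  0.3051] t 9.5 w 0.016774866625499003 F [-0.9  0.5 -2. ] g 48.760955929756165
```

move_arm --deltas '[[[0, 0.02, 0, 0, 1], [0, 0.06, 0, 0, 1], [0, 0.11, 0, 0, 1], [0, 0.165, 0, 0, 1], [0, 0.22, 0, 0, 1], [0, 0.275, 0, 0, 1], [0, 0.33, 0, 0, 1], [0, 0.385, 0, 0, 1], [0, 0.44, 0, 0, 1], [-0.001, 0.49, 0, 0, 1], [-0.001, 0.53, 0, 0, 1], [-0.001, 0.5515, 0, 0, 1]]]'

```text
clock: 10.7
position: [0.5819, 0.1272, 0.3035]
ee_rot: [-0.002, 0.115, 0.993, 0.0]
contact_force: [-0.2, -0.1, -1.9]
width: 0.0167
gripper_force: 48.9
```

move_arm --deltas '[[[0, 0, 0, 0, 1], [0, 0, 0, 0, 1], [0, 0, 0, 0, 1]]]'

```text
clock: 11.0
position: [0.5824, 0.1223, 0.3047]
ee_rot: [-0.0, 0.117, 0.993, -0.001]
contact_force: [-0.8, -0.3, -0.7]
width: 0.017
gripper_force: 49.0
```

Run:
```python
from h import *
go(.5828,.1238,.264)
s=manip.get_state(); im=snap('wrist','w4.png'); si=snap('side','side4.png');c=cam('wrist',s); x0=s['position'].copy()
ft=[x0[0],x0[1],x0[2]+.010+.0-.137]
print('foot exp wrist',proj(c,[ft]),'port',proj(c,[.5828,.1238,.12]));cs=cam('side');print('side foot',proj(cs,[ft]),'port',proj(cs,[[.5828,.1238,.12]]))
f=lambda im,x,y,w,h:cv2.resize(im[y:y+h,x:x+w,::-1],(800,300) if 0 else None,fx=4,fy=4,interpolation=cv2.INTER_CUBIC)
cv2.imwrite('pics/c4.png',np.hstack([cv2.resize(im[100:400,220:420,::-1],None,fx=2,fy=2),f(si,250,60,100,150)]))
```

```text
[-0.0001  0.002   0.0508] twist 0 yaw 76.6 pos [0.5824 0.1223 0.3047] t 11.0 w 0.016989188373935336 F [-0.8 -0.3 -0.7] g 48.96372377872467
foot exp wrist [[314.61893523 192.92800666]] port [[316.47562314 174.61144   ]]
side foot [[278.23802219 127.40001768]] port [[279.28063178 145.62513776]]
```

View pics/c4.png

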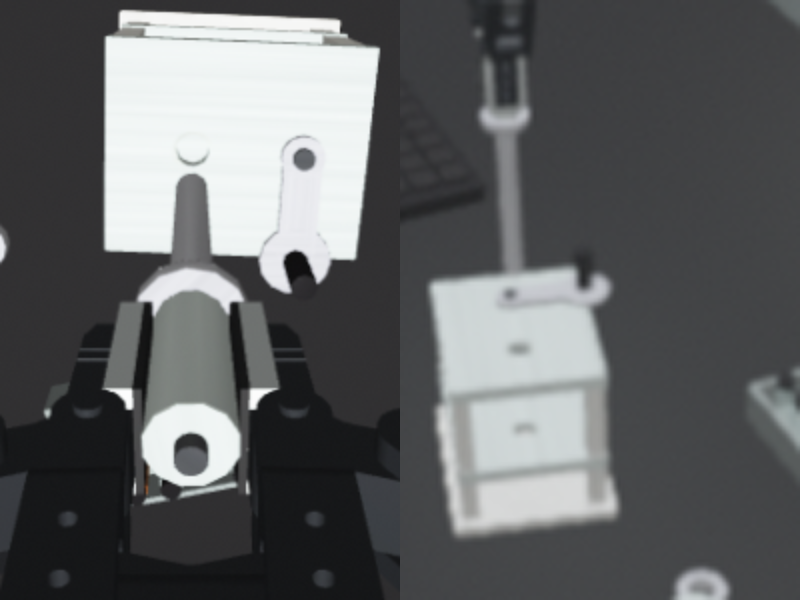

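In the wrist view the port is at (316,174) and the foot at about (315.5,191). In the side view the foot is at (278.3,127). All of these match the prediction, so the column is hanging straight over the port. Lowering gently.

move_arm --deltas '[[[0, 0, 0.015, 0, 1], [0, 0, 0.03, 0, 1], [0, 0, 0.045, 0, 1], [0, 0, 0.055, 0, 1], [0, 0, 0.064, 0, 1], [0, 0, 0.069, 0, 1], [0, 0, 0.074, 0, 1], [0, 0, 0.079, 0, 1], [0, 0, 0.084, 0, 1], [0, 0, 0.084, 0, 1]]]'

```text
clock: 12.1
position: [0.5826, 0.1236, 0.2372]
ee_rot: [-0.0, 0.116, 0.993, -0.0]
contact_force: [-0.1, -0.1, -1.1]
width: 0.0165
gripper_force: 49.0
```

Run:
```python
from h import *
go(.5828,.1226,.235)
s=manip.get_state(); print(s['moment'])
```

```text
[-0.0006 -0.0011  0.0027] twist 0 yaw 76.7 pos [0.5826 0.1236 0.2372] t 12.1 w 0.016507345365099624 F [-0.1 -0.1 -1.1] g 48.967169523239136
[-0.06438676  0.05488989  0.01194807]
```

The foot is 10 mm inside the port with no contact force. Continuing down to the lower plate.

move_arm --deltas '[[[0, 0, 0.012, 0, 1], [0, 0, 0.025, 0, 1], [0, 0, 0.038, 0, 1], [0, 0, 0.05, 0, 1], [0, 0, 0.06, 0, 1], [0, 0, 0.068, 0, 1], [0, 0, 0.073, 0, 1], [0, 0, 0.078, 0, 1], [0, 0, 0.082, 0, 1], [0, 0, 0.086, 0, 1], [0, 0, 0.086, 0, 1]]]'

```text
clock: 13.2
position: [0.5826, 0.1236, 0.1686]
ee_rot: [-0.0, 0.116, 0.993, 0.0]
contact_force: [-0.6, 0.5, -2.9]
width: 0.0166
gripper_force: 49.0
```

Run:
```python
from h import *
go(.5828,.1226,.142)
print(manip.get_state()['moment'])
```

```text
[-0.0005 -0.0012  0.0332] twist 0 yaw 76.7 pos [0.5826 0.1236 0.1686] t 13.2 w 0.016582918682944276 F [-0.6  0.5 -2.9] g 48.97872447967529
[-0.00714708 -0.03707287 -0.04144465]
```

move_arm --deltas '[[[0, 0, 0.008, 0, 1], [0, 0, 0.016, 0, 1], [0, 0, 0.023, 0, 1], [0, 0, 0.028, 0, 1], [0, 0, 0.03, 0, 1], [0, 0, 0.0315, 0, 1], [0, 0, 0.0325, 0, 1], [0, 0, 0.0325, 0, 1], [0, 0, 0.0325, 0, 1]]]'

```text
clock: 14.1
position: [0.583, 0.1236, 0.1431]
ee_rot: [0.0, 0.116, 0.993, 0.0]
contact_force: [-0.6, 1.0, -2.3]
width: 0.017
gripper_force: 49.0
```

Run:
```python
from h import *
go(.5828,.1226,.142)
```

```text
[-0.0001 -0.0012  0.0014] twist 0 yaw 76.7 pos [0.583  0.1236 0.1431] t 14.1 w 0.017026924320278202 F [-0.6  1.  -2.3] g 48.979071378707886
```

No seating force yet; stepping down another 2 mm.

move_arm --deltas '[[[0, 0, 0.0008, 0, 1], [0, 0, 0.0016, 0, 1], [0, 0, 0.0024, 0, 1], [0, 0, 0.0024, 0, 1], [0, 0, 0.0024, 0, 1]]]'

```text
clock: 14.6
position: [0.583, 0.1236, 0.1423]
ee_rot: [0.001, 0.116, 0.993, 0.0]
contact_force: [-1.7, 0.2, 6.1]
width: 0.0164
gripper_force: 49.8
```

The wrist force is now 6 N upward, so the collar is seated. Releasing, then retreating straight up.

move_arm --deltas '[[[0, 0, 0, 0, 0.4], [0, 0, 0, 0, 0.2], [0, 0, 0, 0, 0], [0, 0, 0, 0, -0.4], [0, 0, 0, 0, -0.4], [0, 0, -0.03, 0, -0.4], [0, 0, -0.08, 0, -0.4], [0, 0, -0.13, 0, -0.4], [0, 0, -0.18, 0, -0.4], [0, 0, -0.18, 0, -0.4], [0, 0, -0.18, 0, -0.4]]]'

```text
clock: 15.7
position: [0.5832, 0.1236, 0.286]
ee_rot: [0.001, 0.116, 0.993, 0.0]
contact_force: [-0.1, -0.4, -0.8]
width: 0.0598
gripper_force: 0.0
```

Run:
```python
from h import *
go(.5828,.1226,.3)
si=snap('side','s5.png'); im=snap('wrist','w5.png'); cs=cam('side')
print(proj(cs,[[.583,.1226,.172],[.583,.1226,.12]]))
cv2.imwrite('pics/c5.png',np.hstack([cv2.resize(si[80:380,210:400,::-1],None,fx=2,fy=2),cv2.resize(im[100:400,220:420,::-1],None,fx=2,fy=2)]))
```

```text
[ 0.0002 -0.0013 -0.0175] twist 0 yaw 76.7 pos [0.5832 0.1236 0.286 ] t 15.7 w 0.05977112018156608 F [-0.1 -0.4 -0.8] g 0.0
[[278.52605715 129.15679345]
 [279.53367842 145.85836178]]
```

View pics/c5.png

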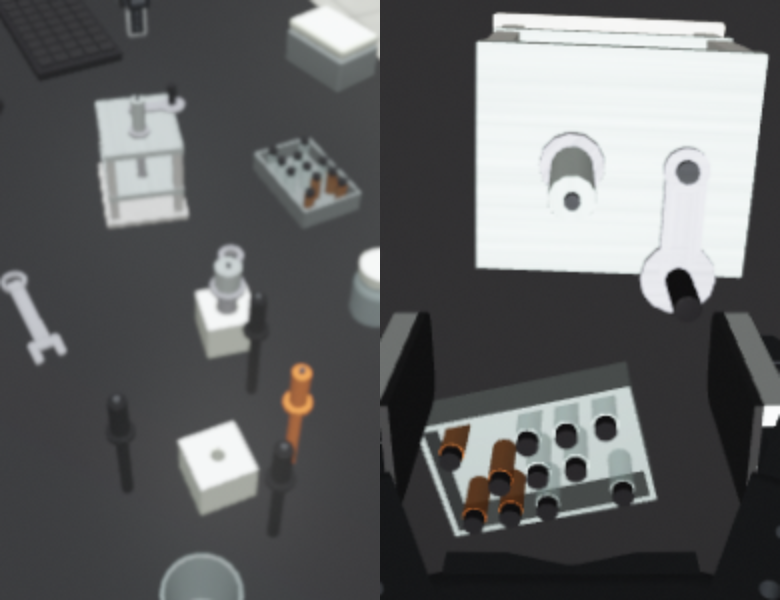

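The column stands upright through both plates: collar on the upper plate near side px (279,146), tube visible between the plates. The cover is open, the stout column is in its stand, and nothing has been knocked over.

```bash
python3 -c "
from rig import manip; print(manip.sign_off())"
```

```text
the job is handed in; nothing more can be done
None
```

The job is handed in, with no verdict returned: the cover is open about a quarter turn, the slim column is released with its collar home on the upper plate and its tube through both plates, and the last pictures show the stout column in its stand and nothing they cover knocked over.

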